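Find the loose levelling bolt and hold its cap open

TASK

One of the three yellow-capped levelling bolts of the round gluing plate has lost its grip in the thread: tap the caps from above with the fingertips until you find the one that drops under the tap. Leaving that bolt down, swing its sprung cap up by the tab until it stands about upright, and finish while still holding it open there, so that a colleague can get the spanner on the bolt. Keep the caps of the tight bolts shut, and do not disturb the tube, the glue bottle or the spanner around the plate.

Things in the scene. Friction and masses are not known exactly. Their poses are not given: they have to be found in the camera images.
- plate: Round aluminium gluing plate, 330 mm across, 12 mm thick, fixed on the bench; origin at the centre of its underside. It carries a low hub (30 mm above the plate) and three empty black tube nests (20 mm above the plate), and between the nests, 105 mm from its centre, three capped levelling bolts (M16) that look alike and stand equally high.
- mount_a: Fixed threaded insert of one levelling bolt, origin on the bolt's axis on the plate's top face (12 mm above the bench), z up. Its -x side is the cap's front, its +x side the hinge side, its y axis is parallel to the cap's hinge.
- tab_a (a point): Centre of the rounded end of the thumb tab on this bolt's yellow cap: a flat upright ear at the front of the cap's top, 9 mm thick (mount's y), 20 mm long (x), 10 mm end radius. Cap shut: 14 mm to -x of the mount's origin and 53 mm above it, 10 mm below the tab's highest edge, 13 mm above the top of the cap (a cup 52 mm across). Moves with bolt and cap.
- cap_a_hinge (a point): Hinge of this cap, on its pin's axis, 28 mm towards +x of the mount's origin and 18 mm above it (less what the bolt has dropped); the pin runs along the mount's y. The tab's centre swings about it at 55 mm radius, up and over from the front (-x) to the hinge side (+x).
- cap_a (a joint): Opening angle of this cap in rad: 0 shut over the bolt head, 1.57 upright, 1.9 at its stop. A spring pulls it shut from everywhere (0.6 to 1.6 N at the tab); let go, it closes.
- bolt_a (a joint): How far this bolt with its cap has dropped, in m: 0 at the start. A tight bolt stays at 0 when tapped. The loose one is held by friction alone: a push of 3 to 4 N down on its tab or cap sends it down, at most to 0.008 where it is stopped, and it stays down; a steady pull of over 6 N would draw it up again.
- mount_b: Fixed threaded insert of one levelling bolt, origin on the bolt's axis on the plate's top face (12 mm above the bench), z up. Its -x side is the cap's front, its +x side the hinge side, its y axis is parallel to the cap's hinge.
- tab_b (a point): Centre of the rounded end of the thumb tab on this bolt's yellow cap: a flat upright ear at the front of the cap's top, 9 mm thick (mount's y), 20 mm long (x), 10 mm end radius. Cap shut: 14 mm to -x of the mount's origin and 53 mm above it, 10 mm below the tab's highest edge, 13 mm above the top of the cap (a cup 52 mm across). Moves with bolt and cap.
- cap_b_hinge (a point): Hinge of this cap, on its pin's axis, 28 mm towards +x of the mount's origin and 18 mm above it (less what the bolt has dropped); the pin runs along the mount's y. The tab's centre swings about it at 55 mm radius, up and over from the front (-x) to the hinge side (+x).
- cap_b (a joint): Opening angle of this cap in rad: 0 shut over the bolt head, 1.57 upright, 1.9 at its stop. A spring pulls it shut from everywhere (0.6 to 1.6 N at the tab); let go, it closes.
- bolt_b (a joint): How far this bolt with its cap has dropped, in m: 0 at the start. A tight bolt stays at 0 when tapped. The loose one is held by friction alone: a push of 3 to 4 N down on its tab or cap sends it down, at most to 0.008 where it is stopped, and it stays down; a steady pull of over 6 N would draw it up again.
- mount_c: Fixed threaded insert of one levelling bolt, origin on the bolt's axis on the plate's top face (12 mm above the bench), z up. Its -x side is the cap's front, its +x side the hinge side, its y axis is parallel to the cap's hinge.
- tab_c (a point): Centre of the rounded end of the thumb tab on this bolt's yellow cap: a flat upright ear at the front of the cap's top, 9 mm thick (mount's y), 20 mm long (x), 10 mm end radius. Cap shut: 14 mm to -x of the mount's origin and 53 mm above it, 10 mm below the tab's highest edge, 13 mm above the top of the cap (a cup 52 mm across). Moves with bolt and cap.
- cap_c_hinge (a point): Hinge of this cap, on its pin's axis, 28 mm towards +x of the mount's origin and 18 mm above it (less what the bolt has dropped); the pin runs along the mount's y. The tab's centre swings about it at 55 mm radius, up and over from the front (-x) to the hinge side (+x).
- cap_c (a joint): Opening angle of this cap in rad: 0 shut over the bolt head, 1.57 upright, 1.9 at its stop. A spring pulls it shut from everywhere (0.6 to 1.6 N at the tab); let go, it closes.
- bolt_c (a joint): How far this bolt with its cap has dropped, in m: 0 at the start. A tight bolt stays at 0 when tapped. The loose one is held by friction alone: a push of 3 to 4 N down on its tab or cap sends it down, at most to 0.008 where it is stopped, and it stays down; a steady pull of over 6 N would draw it up again.
- tube: Bystander: black motor tube with a red mesh sleeve, standing upright, 82 mm across, 165 mm tall, origin at the centre of its underside.
- glue: Bystander: small white glue bottle with a green needle tip, standing upright, 38 mm across, 98 mm tall, origin at the centre of its underside.
- spanner: Bystander: spanner lying flat on the bench, 200 mm long along its x, less than 25 mm high.

How it is judged:
On the way, in this order (a step that is already met when the one before it is completed fails the run):
1. the loose bolt is tapped with its cap shut, and drops by more than 4 mm (((value of joint bolt_a above 0.004 m and value of joint cap_a below 0.15 rad and contact force between the fingers and mount_a above 0.5 N) or (value of joint bolt_b above 0.004 m and value of joint cap_b below 0.15 rad and contact force between the fingers and mount_b above 0.5 N) or (value of joint bolt_c above 0.004 m and value of joint cap_c below 0.15 rad and contact force between the fingers and mount_c above 0.5 N))), for 0.05 s.
2. the cap of the bolt that dropped is swung up to about upright (past 1.1 rad) by the fingers (((value of joint cap_a above 1.1 rad and value of joint bolt_a above 0.002 m and contact force between the fingers and mount_a above 0.5 N) or (value of joint cap_b above 1.1 rad and value of joint bolt_b above 0.002 m and contact force between the fingers and mount_b above 0.5 N) or (value of joint cap_c above 1.1 rad and value of joint bolt_c above 0.002 m and contact force between the fingers and mount_c above 0.5 N))), for 0.2 s.
At the end, for the whole second after the job is handed in: The loose bolt's cap is held open past 1.1 rad (about upright) by the fingers, which still press on it with more than 0.5 N, and the bolt is still down (by more than 2 mm of its 8); the caps of the two tight bolts are shut (within 0.15 rad) (((value of joint cap_a above 1.1 rad and value of joint bolt_a above 0.002 m and contact force between the fingers and mount_a above 0.5 N and value of joint each of cap_b, cap_c below 0.15 rad) or (value of joint cap_b above 1.1 rad and value of joint bolt_b above 0.002 m and contact force between the fingers and mount_b above 0.5 N and value of joint each of cap_a, cap_c below 0.15 rad) or (value of joint cap_c above 1.1 rad and value of joint bolt_c above 0.002 m and contact force between the fingers and mount_c above 0.5 N and value of joint each of cap_a, cap_b below 0.15 rad))); the arm keeps its last pose, push and grip.
It fails at once if the cap is lifted of a bolt that has not given under a tap, or that was drawn up again ((value of joint cap_a above 0.35 rad and value of joint bolt_a below 0.002 m) or (value of joint cap_b above 0.35 rad and value of joint bolt_b below 0.002 m) or (value of joint cap_c above 0.35 rad and value of joint bolt_c below 0.002 m)).
It fails at once if the tube is disturbed (distance of tube from where it was at the start of the episode above 0.03 m or angle between tube's own z axis and vertical above 0.35 rad).
It fails at once if the glue is disturbed (distance of glue from where it was at the start of the episode above 0.03 m or angle between glue's own z axis and vertical above 0.35 rad).
It fails at once if the spanner is disturbed (distance of spanner from where it was at the start of the episode above 0.03 m).
It also fails if it takes over 46 s, if anything falls off the work surface, if the arm or the gripper's body presses on something with over 40 N, if the wrist force passes 120 N, or if a joint passes its speed limit or range.

ROBOT

A 6-joint arm with a two-finger parallel gripper is mounted at the origin on the work surface. World frame = base frame: x ahead of the robot, y to its left, z up, the work surface at z = 0. Lengths are in m, angles in rad, forces in N, time in s.
With the tool pointing down it reaches from about 0.35 to 0.775 m from the base axis. Payload 5.5 kg.
Tool frame: the origin (TCP) lies on the centre line of the jaws, within the pads' length; the fingertips stand 8 mm ahead of it and the grasp point (between the pads) lies 11 mm behind it; z points along the fingers, y is the direction in which the jaws open and shut (so a half turn about z gives the same grasp; the last joint's range is limited). The gripper opens to 85 mm and grips with 20 to 120 N. Pads are 22 mm wide; open, the fingers measure 114 mm over their backs; the gripper's body (76 mm by 85 mm) begins 54 mm behind the grasp point. The pads swing forward as they close: fully open they stand 13 mm farther back than shut.
Start: joints at [-1.453, 0.313, 0.046, 1.304, 0, 1.431], TCP at [0.147, -0.556, 0.239] pointing down, gripper open.
Joint ranges: [-2.76, 2.76], [-0.86, 1.69], [-1.03, 1.26], [-2.2, 2.34], [-1.47, 1.5], [-3.14, 3.14]. Speed limits (rad/s): [2.57, 2.57, 3.14, 3.14, 3.14, 3.14].

INTERFACE

Orientations are given as a unit quaternion [w, x, y, z].
In Python, from workcell import env gives the robot as it stands. The module is installed in compiled form; this text tells all that it offers.
- The arm moves only by the tool play_rows, never from a script. Its argument "steps" is a list of rows, each an object with "claw": the closure in counts, from 0 (fully open) to 255 (shut); "dp": the shift along the tool's x, y, z in m, a list of three; "angular": the turn, a rotation vector about the tool's x, y, z in degrees, a list of three. In form: [{"claw": claw, "dp": [dx, dy, dz], "angular": [wx, wy, wz]}, ...]. A call has exactly 8 rows; each row shifts and turns the commanded pose from where the row before left it, along the tool's axes as they then stand; what a row does not reach is not made up. A row lasts 1/12 s, in which the tool goes at most 41.7 mm and 7.16 degrees, less where a joint would pass 70% of its speed; a pose out of reach is approached as far as the arm can. A call is refused whole if a number of a shift passes 0.0417 or a number of a turn 7.16, either way. A call with a gripper value outside its range is refused whole. The fingers move at their own pace and stop on an object; "force" is the grip in N (left out, the last holds). Time passes only in rows, so rows that do not move let the fingers close, or fill a call up. It gives the time, the measured TCP pose, the force and the opening at its end, in the units of the state.
- env.get_state(): the state, without advancing time (a new reading comes with each control period).
- env.read_camera(name): name is "scene" or "top" or "wrist"; returns (picture, depth): 384x512x3 uint8, red, green, blue; 384x512 float32, m along the optical axis (not along the pixel's ray), 0 where there is no reading.
- env.calibration(name): a dict with "fx", "fy", "cx", "cy" (pixels), "world_from_camera" (4x4, takes a point from camera to world coordinates); the wrist camera has in their place "hand_eye" (4x4, takes a point from camera to tool coordinates, whose origin is the TCP and whose axes are the flange's). Camera axes: x right, y down, z forward; pixel columns grow to the right and rows downward; lengths in m; the calibration is good to about 2 mm. The wrist camera is an equidistant fisheye: a pixel r from the principal point sees the ray r / f radians off the axis. A picture is of the moment at which its call begins: read the wrist's pose just before it. calibration takes no time and is no camera call.
- env.hand_in(): hands the job in, once; it reports no verdict.
The state is a dict: "clock": time; "joint_pos": joint angles; "qvel": joint speeds; "tau": joint torques, N m; "tcp_pos": TCP position; "orientation": TCP orientation; "wrist_force": force on the tool from outside, world axes, zero at the start; "ft_torque": the same for the moment, N m; "finger_gap": finger opening in m.
Only numpy, scipy, OpenCV 4.12 (cv2) and the standard library are available. Lean on these libraries where they do the work, as an engineer would, in place of code of your own. Each camera call takes 0.05 s, during which the arm holds its last target. There are 200 camera calls.

## Working session

There is one attempt and no reset: what is moved stays moved. The work goes in short steps, Python scripts to look and compute and a tool call to move; the robot and the scene stay as the last step left them, time stands still between calls to the robot, and variables do not carry over. Pictures are saved under pics/ and viewed, about 8 in all and at most 12, crops included, and the job is handed in when it is done.

Besides the shell and the picture viewer there is one more tool, called as name([rows], argument=value, ...), one row to a line, values as JSON. play_rows: Moves the arm, as the interface text tells. Its arguments: {"type":"object","properties":{"steps":{"type":"array","items":{"type":"object","properties":{"claw":{"type":"number"},"dp":{"type":"array","items":{"type":"number"}},"angular":{"type":"array","items":{"type":"number"}}}}},"force":{"type":"number"}},"required":["steps"]}

```bash
mkdir -p pics; cat > h.py <<'E'
import numpy as np, cv2
from workcell import env
def cloud(n):
    im,d=env.read_camera(n); c=env.calibration(n)
    v,u=np.indices(d.shape); P=np.stack([(u-c['cx'])/c['fx']*d,(v-c['cy'])/c['fy']*d,d],-1)
    T=np.array(c['world_from_camera']); return im,d,P@T[:3,:3].T+T[:3,3]
def save(n,im): cv2.imwrite('pics/'+n,cv2.cvtColor(im,cv2.COLOR_RGB2BGR))
E
python3 - <<'E'
from h import *
print(env.get_state())
a,d,P=cloud('top'); b,d2,P2=cloud('scene'); save('top.png',a); save('scene.png',b)
for im,d,P in((a,d,P),(b,d2,P2)):
    h=cv2.cvtColor(im,cv2.COLOR_RGB2HSV); m=((h[...,0]>18)&(h[...,0]<36)&(h[...,1]>110)&(h[...,2]>70)).astype(np.uint8)
    n,l,s,c=cv2.connectedComponentsWithStats(m)
    for i in range(1,n):
        if s[i,4]>25:
            k=(l==i)&(d>0); p=P[k]; hi=p[p[:,2]>.062]
            print(s[i],c[i].round(),p.mean(0).round(4),p[:,2].max().round(4),len(hi),hi.mean(0).round(4) if len(hi) else'',)
            if len(hi)>3: print(np.linalg.eigh(np.cov(hi[:,:2].T))[1][:,1], hi.min(0).round(3),hi.max(0).round(3))
E
```

```text
{'clock': 0.0, 'joint_pos': array([-1.45264716e+00,  3.14038136e-01,  4.49815766e-02,  1.30361056e+00,
       -9.33581262e-06,  1.43118601e+00]), 'qvel': array([-0.00068053, -0.00088718, -0.00028163,  0.00134595,  0.00118323,
       -0.00096669]), 'tau': array([-4.55573272e-04, -4.80627573e+01,  2.98532653e+01,  1.94623950e-02,
       -1.59985361e-04,  4.36499477e-06]), 'tcp_pos': array([ 0.14649872, -0.55550729,  0.23838846]), 'orientation': array([-9.35394952e-04,  9.91706060e-01,  1.28523207e-01,  5.36953641e-06]), 'wrist_force': array([ 0.57673663,  0.22508463, -0.23241826]), 'ft_torque': array([-0.05444116, -0.01535685,  0.03947835]), 'finger_gap': 0.08538913139750225}
[ 74 143  16   8  40] [ 82. 146.] [7.329e-01 5.553e-01 2.000e-04] 0.0048 0 
[256 172  18  19 269] [264. 181.] [0.6121 0.0144 0.0535] 0.077 24 [0.5974 0.0125 0.0722]
[-0.97752769 -0.21080706] [0.59  0.008 0.062] [0.607 0.016 0.077]
[319 183  19  19 261] [328. 192.] [ 0.5776 -0.1634  0.054 ] 0.0785 25 [ 0.5649 -0.1566  0.0733]
[-0.92858616  0.37111689] [ 0.557 -0.162  0.065] [ 0.573 -0.15   0.078]
[369 213  19  11  
[... 3977 characters left out ...]
 [302. 204.] [5.039e-01 1.139e-01 3.000e-04] 0.0036 0 
[320 202  55  46 139] [346. 224.] [0.4612 0.2334 0.0007] 0.0044 0 
[ 257  205  255  179 9134] [385. 305.] [5.551e-01 4.277e-01 5.000e-04] 0.0066 0 
[455 236  57  46 161] [486. 260.] [2.749e-01 5.275e-01 1.000e-04] 0.0045 0 
[164 289  55  79 244] [193. 332.] [9.277e-01 2.034e-01 7.000e-04] 0.0055 0 
[155 296  64  88 169] [186. 341.] [ 0.9497  0.2073 -0.0026] 0.0031 0 
[207 307  36  43  74] [225. 327.] [0.8684 0.2419 0.0009] 0.0049 0 
[401 307  37  35  74] [418. 324.] [0.5351 0.514  0.0009] 0.0051 0 
[463 324  23  20  34] [473. 332.] [0.4598 0.6033 0.0009] 0.0047 0 
[233 351  25  33  96] [244. 366.] [8.882e-01 3.309e-01 8.000e-04] 0.0046 0
```

```bash
python3 - <<'E'
import cv2,numpy as np
a=cv2.imread('pics/top.png')[130:300,170:440]; a=cv2.resize(a,None,fx=2.2,fy=2.2,interpolation=2)
b=cv2.imread('pics/scene.png'); b=cv2.resize(b[40:330,120:400],(594,600))[:,:]
cv2.imwrite('pics/tc.png',a); cv2.imwrite('pics/sc.png',b)
E
```

```text
(no output)
```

View pics/tc.png

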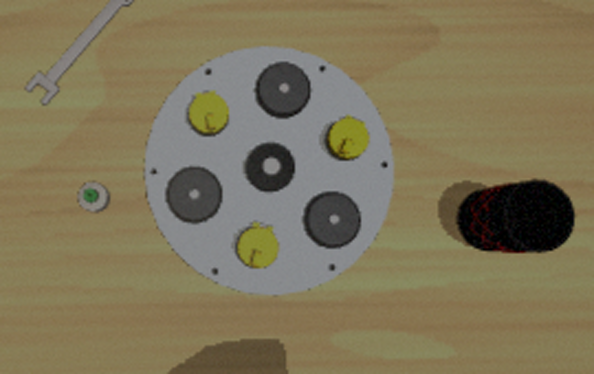

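View pics/sc.png

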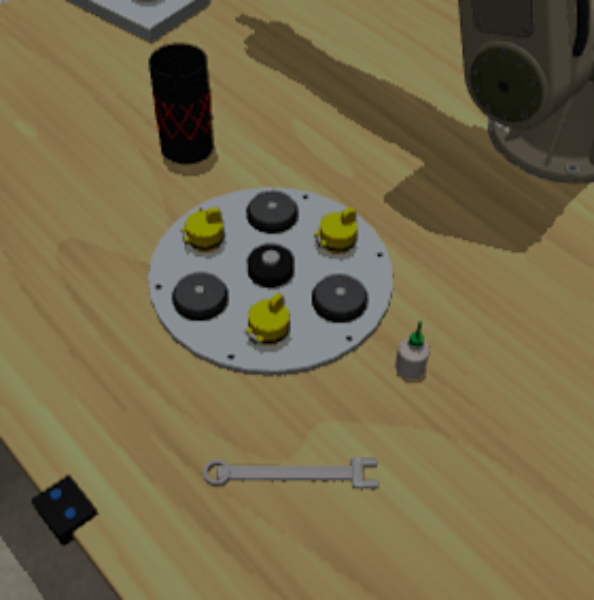

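The two crops show the plate with three caps (top crop: 209,113; 348,138; 257,247), each tab facing the robot. The tube is on the right, the glue on the left, and the spanner at far left. Next I measure the mount axes.

```bash
cat > m.py <<'E'
from h import *
from scipy.optimize import least_squares
def meas():
    V=[cloud('top'),cloud('scene')]
    for a in [(.612,.014),(.58,-.162),(.442,-.044)]:
        for n,(im,d,P) in zip('TS',V):
            h=cv2.cvtColor(im,cv2.COLOR_RGB2HSV); m=(d>0)&(h[...,0]>18)&(h[...,0]<36)&(h[...,1]>110)&(P[...,2]>.02)&(np.hypot(P[...,0]-a[0],P[...,1]-a[1])<.045)
            p=P[m]; t=p[p[:,2]>.060]; c=p[(p[:,2]>.040)&(p[:,2]<.056)]
            (cx,cy),r=cv2.minEnclosingCircle(c[:,:2].astype(np.float32))
            lo=p[p[:,2]<.04]; dv=np.array([cx,cy])-t[:,:2].mean(0)
            print(n,a,len(p),'cup',np.round([cx,cy,r],4),'ztop',np.median(c[:,2]).round(4),'tab',t.mean(0).round(4),'tabmax',np.sort(p[:,2])[-4:].round(4),'yaw(tab->cup)',np.degrees(np.arctan2(dv[1],dv[0])).round(),'low',[] if len(lo)<3 else lo.mean(0).round(3),len(lo))
if __name__=='__main__':
    meas()
E
python3 m.py; python3 - <<'E'
from h import *
b=cv2.imread('pics/top.png')[165:260,248:352]; cv2.imwrite('pics/t2.png',cv2.resize(b,None,fx=6,fy=6,interpolation=cv2.INTER_CUBIC))
print(env.calibration('top'))
E
```

```text
T (0.612, 0.014) 272 cup [0.6138 0.016  0.0271] ztop 0.0522 tab [0.5973 0.0125 0.0727] tabmax [0.0761 0.077  0.0786 0.0791] yaw(tab->cup) 12.0 low [0.606 0.006 0.036] 8
S (0.612, 0.014) 345 cup [0.6173 0.0152 0.0258] ztop 0.052 tab [0.6044 0.0138 0.0698] tabmax [0.0758 0.076  0.0761 0.0764] yaw(tab->cup) 6.0 low [0.63  0.028 0.034] 58
T (0.58, -0.162) 279 cup [ 0.5781 -0.164   0.0262] ztop 0.0519 tab [ 0.5645 -0.1561  0.0721] tabmax [0.0767 0.0769 0.0775 0.0796] yaw(tab->cup) -30.0 low [ 0.574 -0.162  0.035] 14
S (0.58, -0.162) 295 cup [ 0.5819 -0.1628  0.0262] ztop 0.0517 tab [ 0.5689 -0.1566  0.0692] tabmax [0.0744 0.0747 0.0761 0.0775] yaw(tab->cup) -25.0 low [ 0.595 -0.152  0.033] 70
T (0.442, -0.044) 284 cup [ 0.4424 -0.0444  0.0265] ztop 0.0522 tab [ 0.4281 -0.0397  0.0724] tabmax [0.0756 0.0766 0.0774 0.0797] yaw(tab->cup) -18.0 low [ 0.462 -0.052  0.037] 11
S (0.442, -0.044) 305 cup [ 0.4454 -0.0427  0.0258] ztop 0.0519 tab [ 0.4313 -0.0397  0.0692] tabmax [0.0758 0.076  0.0767 0.0773] yaw(tab->cup) -12.0 low [ 0.46  -0.033  0.033] 66
{'fx': 378.1848551964141, 'fy': 378.1848551964141, 'cx': 258.7047213169668, 'cy': 190.61837773079387, 'world_from_camera': array([[-0.01593543, -0.9910127 ,  0.13281527,  0.44424543],
       [-0.99985007,  0.01489385, -0.00883222,  0.04032869],
       [ 0.00677472, -0.1329361 , -0.99110146,  1.10328817],
       [ 0.        ,  0.        ,  0.        ,  1.        ]])}
```

View pics/t2.png

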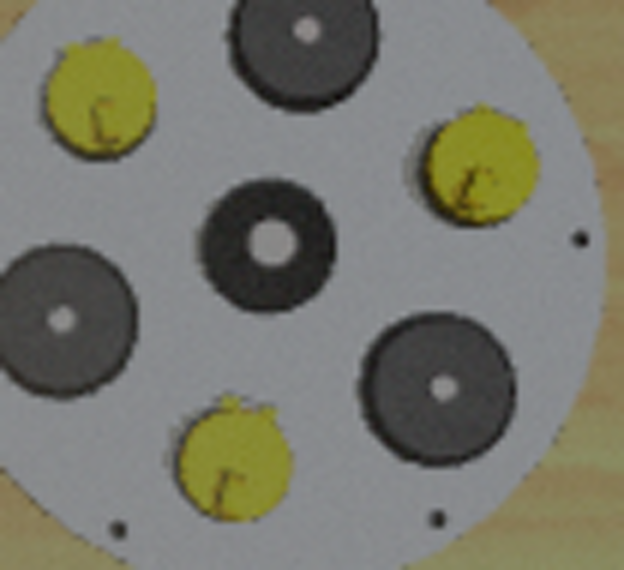

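play_rows([
  {"claw": 255, "dp": [0.0318, -0.0174, 0], "angular": [0, 0, 0]},
  {"claw": 255, "dp": [0.0318, -0.0174, 0], "angular": [0, 0, 0]},
  {"claw": 255, "dp": [0.0318, -0.0174, 0], "angular": [0, 0, 0]},
  {"claw": 255, "dp": [0.0318, -0.0174, 0], "angular": [0, 0, 0]},
  {"claw": 255, "dp": [0.0318, -0.0174, 0], "angular": [0, 0, 0]},
  {"claw": 255, "dp": [0.0318, -0.0174, 0], "angular": [0, 0, 0]},
  {"claw": 255, "dp": [0.0318, -0.0174, 0], "angular": [0, 0, 0]},
  {"claw": 255, "dp": [0.0318, -0.0174, 0], "angular": [0, 0, 0]},
], force=20)

```text
clock: 0.87
tcp_pos: [0.358, -0.3551, 0.2393]
orientation: [0.0, 0.992, 0.128, 0.0]
wrist_force: [0.8, -0.7, 0.8]
finger_gap: -0.0001
```

play_rows([
  {"claw": 255, "dp": [0.0318, -0.0174, 0], "angular": [0, 0, 0]},
  {"claw": 255, "dp": [0.0318, -0.0174, 0], "angular": [0, 0, 0]},
  {"claw": 255, "dp": [0.0318, -0.0174, 0], "angular": [0, 0, 0]},
  {"claw": 255, "dp": [0.0318, -0.0174, 0], "angular": [0, 0, 0]},
  {"claw": 255, "dp": [0.0318, -0.0174, 0], "angular": [0, 0, 0]},
  {"claw": 255, "dp": [0.0318, -0.0174, 0], "angular": [0, 0, 0]},
  {"claw": 255, "dp": [0.0318, -0.0174, 0], "angular": [0, 0, 0]},
  {"claw": 255, "dp": [0.0318, -0.0174, 0], "angular": [0, 0, 0]},
])

```text
clock: 1.53
tcp_pos: [0.5686, -0.1555, 0.2391]
orientation: [0.0, 0.992, 0.129, -0.0]
wrist_force: [0.4, -0.8, 0.3]
finger_gap: 0.0003
```

play_rows([
  {"claw": 255, "dp": [0, 0, 0], "angular": [0, 0, -6.9]},
  {"claw": 255, "dp": [0, 0, 0], "angular": [0, 0, -6.9]},
  {"claw": 255, "dp": [0, 0, 0], "angular": [0, 0, -6.9]},
  {"claw": 255, "dp": [0, 0, 0], "angular": [0, 0, -6.9]},
  {"claw": 255, "dp": [0, 0, 0], "angular": [0, 0, -6.9]},
  {"claw": 255, "dp": [0, 0, 0], "angular": [0, 0, -6.9]},
  {"claw": 255, "dp": [0, 0, 0], "angular": [0, 0, -6.9]},
  {"claw": 255, "dp": [0, 0, 0], "angular": [0, 0, -6.9]},
])

```text
clock: 2.2
tcp_pos: [0.5675, -0.157, 0.239]
orientation: [-0.0, 0.818, 0.576, -0.0]
wrist_force: [0.4, 0.7, 0.4]
finger_gap: -0.0004
```

play_rows([
  {"claw": 255, "dp": [0, 0, 0], "angular": [0, 0, -6.9]},
  {"claw": 255, "dp": [0, 0, 0], "angular": [0, 0, -6.9]},
  {"claw": 255, "dp": [0, 0, 0], "angular": [0, 0, -6.9]},
  {"claw": 255, "dp": [0, 0, 0], "angular": [0, 0, -6.9]},
  {"claw": 255, "dp": [0, 0, 0], "angular": [0, 0, -6.9]},
  {"claw": 255, "dp": [0, 0, 0], "angular": [0, 0, -6.9]},
  {"claw": 255, "dp": [0, 0, 0], "angular": [0, 0, -6.9]},
  {"claw": 255, "dp": [0, 0, 0], "angular": [0, 0, -6.9]},
])

```text
clock: 2.87
tcp_pos: [0.5675, -0.1571, 0.239]
orientation: [-0.0, 0.458, 0.889, -0.0]
wrist_force: [-0.2, -0.1, -1.0]
finger_gap: -0.0
```

play_rows([
  {"claw": 255, "dp": [0, 0, 0], "angular": [0, 0, -6.9]},
  {"claw": 255, "dp": [0, 0, 0], "angular": [0, 0, -6.9]},
  {"claw": 255, "dp": [0, 0, 0], "angular": [0, 0, -6.9]},
  {"claw": 255, "dp": [0, 0, 0], "angular": [0, 0, -6.9]},
  {"claw": 255, "dp": [0, 0, 0], "angular": [0, 0, 0]},
  {"claw": 255, "dp": [0, 0, 0], "angular": [0, 0, 0]},
  {"claw": 255, "dp": [0, 0, 0], "angular": [0, 0, 0]},
  {"claw": 255, "dp": [0, 0, 0], "angular": [0, 0, 0]},
])

```text
clock: 3.53
tcp_pos: [0.5676, -0.1571, 0.2392]
orientation: [-0.0, 0.236, 0.972, -0.0]
wrist_force: [-0.2, -0.1, 0.1]
finger_gap: 0.0001
```

```bash
python3 - <<'E'
from h import *
s=env.get_state(); print(s); c=env.calibration('wrist'); print(c)
im,d=env.read_camera('wrist'); save('w1.png',im); np.savez('w1.npz',im=im,d=d,p=s['tcp_pos'],q=s['orientation'])
E
```

```text
{'clock': 3.5333, 'joint_pos': array([-4.06298031e-01,  3.40745722e-01,  8.45760307e-02,  1.31472718e+00,
       -7.82595830e-05,  7.10094509e-02]), 'qvel': array([ 0.00232458, -0.00082064,  0.00134112, -0.000891  ,  0.00074109,
       -0.00926789]), 'tau': array([ 2.22113449e-04, -4.96036470e+01,  2.99074835e+01,  3.09329465e-03,
       -5.40875317e-04,  2.07746675e-02]), 'tcp_pos': array([ 0.56756743, -0.1571234 ,  0.23921693]), 'orientation': array([-5.60976759e-05,  2.36394736e-01,  9.71657102e-01, -3.01926089e-05]), 'wrist_force': array([-0.23808395, -0.06267177,  0.14692801]), 'ft_torque': array([-0.0217644 ,  0.00457779,  0.02042986]), 'finger_gap': 8.821179006290744e-05}
{'fx': 297.3186396354542, 'fy': 297.3186396354542, 'cx': 257.1671307113133, 'cy': 192.28698255708105, 'hand_eye': array([[-7.51366403e-04, -9.52516161e-01, -3.04487108e-01,
         7.73316873e-02],
       [ 9.99999051e-01, -1.06722679e-03,  8.70923818e-04,
         6.42639010e-04],
       [-1.15452581e-03, -3.04486165e-01,  9.52516059e-01,
        -1.33966448e-01],
       [ 0.00000000e+00,  0.00000000e+00,  0.00000000e+00,
         1.00000000e+00]])}
```

View pics/w1.png

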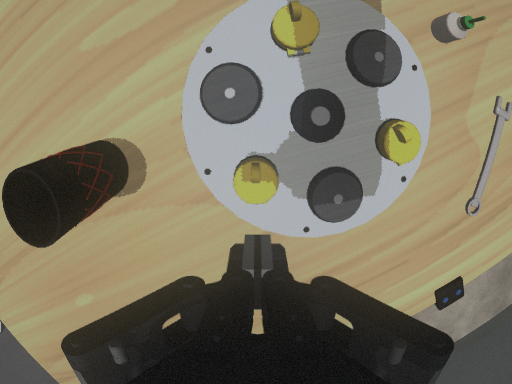

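The wrist view shows the cap at (256,180) with its tab at (255,172), straight in line with the image columns. The other caps are at (295,28) and (398,142), and the fingertips are at (257,240). I refine from this view.

```bash
cat > w.py <<'E'
from h import *
from scipy.spatial.transform import Rotation as R
def wcloud(im,d,p,q):
    c=env.calibration('wrist'); v,u=np.indices(d.shape); x=(u-c['cx'])/c['fx']; y=(v-c['cy'])/c['fy']
    th=np.hypot(x,y)+1e-9; k=np.tan(np.minimum(th,1.5))/th
    P=np.stack([x*k*d,y*k*d,d],-1); T=np.array(c['hand_eye']); P=P@T[:3,:3].T+T[:3,3]
    return P@R.from_quat(q,scalar_first=True).as_matrix().T+p
def rep(im,d,P):
    h=cv2.cvtColor(im,cv2.COLOR_RGB2HSV)
    for a in [(.612,.014),(.58,-.162),(.442,-.044)]:
        m=(d>0)&(h[...,0]>18)&(h[...,0]<36)&(h[...,1]>110)&(P[...,2]>.02)&(np.hypot(P[...,0]-a[0],P[...,1]-a[1])<.045)
        p=P[m]
        if len(p)<20: continue
        zm=np.percentile(p[:,2],99.5); t=p[p[:,2]>zm-.013]; c=p[(p[:,2]>.036)&(p[:,2]<.056)]
        (cx,cy),r=cv2.minEnclosingCircle(c[:,:2].astype(np.float32)); e=t[:,:2]-t[:,:2].mean(0)
        ax=np.linalg.eigh(np.cov(e.T))[1][:,1]; ax*=np.sign(ax[0]); dv=np.array([cx,cy])-t[:,:2].mean(0)
        (rc,sz,an)=cv2.minAreaRect(t[:,:2].astype(np.float32))
        print(a,len(p),'cup',np.round([cx,cy,r],4),'cupz',np.median(c[:,2]).round(4),'tab',t.mean(0).round(4),len(t),'rect',np.round(rc,4),np.round(sz,4),'tabtop',zm.round(4),'axyaw',np.degrees(np.arctan2(ax[1],ax[0])).round(1),'tab-cup yaw',np.degrees(np.arctan2(dv[1],dv[0])).round(1))
def look():
    s=env.get_state(); im,d=env.read_camera('wrist'); P=wcloud(im,d,s['tcp_pos'],s['orientation']); rep(im,d,P); return im,d,P
E
python3 - <<'E'
from w import *
f=np.load('w1.npz'); rep(f['im'],f['d'],wcloud(f['im'],f['d'],f['p'],f['q']))
E
```

```text
(0.612, 0.014) 1136 cup [0.6168 0.0118 0.028 ] cupz 0.0515 tab [0.5989 0.0109 0.0717] 128 rect [0.6008 0.0113] [0.0196 0.0089] tabtop 0.0747 axyaw 4.0 tab-cup yaw 3.1
(0.58, -0.162) 1465 cup [ 0.5799 -0.1647  0.0257] cupz 0.0513 tab [ 0.555  -0.1513  0.3053] 17 rect [ 0.5562 -0.149 ] [0.0733 0.0113] tabtop 0.305 axyaw 59.9 tab-cup yaw -28.2
(0.442, -0.044) 1599 cup [ 0.4461 -0.0455  0.028 ] cupz 0.0513 tab [ 0.431  -0.0412  0.0726] 131 rect [ 0.4307 -0.0409] [0.0093 0.0184] tabtop 0.0747 axyaw -10.2 tab-cup yaw -15.8
```

play_rows([
  {"claw": 255, "dp": [0, 0, 0.028], "angular": [0, 0, 0]},
  {"claw": 255, "dp": [0, 0, 0.028], "angular": [0, 0, 0]},
  {"claw": 255, "dp": [0, 0, 0.028], "angular": [0, 0, 0]},
  {"claw": 255, "dp": [0, 0, 0.028], "angular": [0, 0, 0]},
  {"claw": 255, "dp": [0, 0, 0.028], "angular": [0, 0, 0]},
  {"claw": 255, "dp": [0, 0, 0], "angular": [0, 0, 0]},
  {"claw": 255, "dp": [0, 0, 0], "angular": [0, 0, 0]},
  {"claw": 255, "dp": [0, 0, 0], "angular": [0, 0, 0]},
])

```text
clock: 4.25
tcp_pos: [0.5684, -0.1575, 0.1008]
orientation: [0.001, 0.236, 0.972, -0.0]
wrist_force: [0.2, -0.3, 0.4]
finger_gap: -0.0
```

play_rows([
  {"claw": 255, "dp": [0, 0, 0.003], "angular": [0, 0, 0]},
  {"claw": 255, "dp": [0, 0, 0.003], "angular": [0, 0, 0]},
  {"claw": 255, "dp": [0, 0, 0.003], "angular": [0, 0, 0]},
  {"claw": 255, "dp": [0, 0, 0.003], "angular": [0, 0, 0]},
  {"claw": 255, "dp": [0, 0, 0.003], "angular": [0, 0, 0]},
  {"claw": 255, "dp": [0, 0, 0.003], "angular": [0, 0, 0]},
  {"claw": 255, "dp": [0, 0, 0], "angular": [0, 0, 0]},
  {"claw": 255, "dp": [0, 0, 0], "angular": [0, 0, 0]},
])

```text
clock: 4.92
tcp_pos: [0.5676, -0.1571, 0.0812]
orientation: [-0.0, 0.235, 0.972, -0.0]
wrist_force: [0.7, 0.1, 0.1]
finger_gap: -0.0004
```

play_rows([
  {"claw": 255, "dp": [0, 0, 0.001], "angular": [0, 0, 0]},
  {"claw": 255, "dp": [0, 0, 0.001], "angular": [0, 0, 0]},
  {"claw": 255, "dp": [0, 0, 0.001], "angular": [0, 0, 0]},
  {"claw": 255, "dp": [0, 0, 0], "angular": [0, 0, 0]},
  {"claw": 255, "dp": [0, 0, 0], "angular": [0, 0, 0]},
  {"claw": 255, "dp": [0, 0, 0], "angular": [0, 0, 0]},
  {"claw": 255, "dp": [0, 0, 0], "angular": [0, 0, 0]},
  {"claw": 255, "dp": [0, 0, 0], "angular": [0, 0, 0]},
])

```text
clock: 5.58
tcp_pos: [0.5676, -0.1571, 0.0783]
orientation: [0.0, 0.235, 0.972, -0.0]
wrist_force: [-0.1, -0.1, 2.2]
finger_gap: 0.0001
```

play_rows([
  {"claw": 255, "dp": [0, 0, 0.001], "angular": [0, 0, 0]},
  {"claw": 255, "dp": [0, 0, 0.001], "angular": [0, 0, 0]},
  {"claw": 255, "dp": [0, 0, 0], "angular": [0, 0, 0]},
  {"claw": 255, "dp": [0, 0, 0], "angular": [0, 0, 0]},
  {"claw": 255, "dp": [0, 0, 0], "angular": [0, 0, 0]},
  {"claw": 255, "dp": [0, 0, 0], "angular": [0, 0, 0]},
  {"claw": 255, "dp": [0, 0, 0], "angular": [0, 0, 0]},
  {"claw": 255, "dp": [0, 0, 0], "angular": [0, 0, 0]},
])

```text
clock: 6.25
tcp_pos: [0.5676, -0.1572, 0.0762]
orientation: [0.0, 0.235, 0.972, -0.0]
wrist_force: [-0.4, 0.6, 0.5]
finger_gap: -0.0
```

play_rows([
  {"claw": 255, "dp": [0, 0, 0.001], "angular": [0, 0, 0]},
  {"claw": 255, "dp": [0, 0, 0.001], "angular": [0, 0, 0]},
  {"claw": 255, "dp": [0, 0, 0], "angular": [0, 0, 0]},
  {"claw": 255, "dp": [0, 0, 0], "angular": [0, 0, 0]},
  {"claw": 255, "dp": [0, 0, 0], "angular": [0, 0, 0]},
  {"claw": 255, "dp": [0, 0, 0], "angular": [0, 0, 0]},
  {"claw": 255, "dp": [0, 0, 0], "angular": [0, 0, 0]},
  {"claw": 255, "dp": [0, 0, 0], "angular": [0, 0, 0]},
])

```text
clock: 6.92
tcp_pos: [0.5676, -0.1571, 0.0746]
orientation: [0.0, 0.235, 0.972, -0.0]
wrist_force: [-2.0, 1.5, 4.9]
finger_gap: -0.0004
```

```bash
python3 - <<'E'
from w import *
im,d,P=look(); save('w2.png',cv2.resize(im[100:300,150:370],None,fx=2.5,fy=2.5))
import m; m.meas()
E
```

```text
(0.612, 0.014) 3188 cup [0.6142 0.0121 0.0259] cupz 0.051 tab [0.598  0.008  0.0657] 407 rect [0.5998 0.0078] [0.0098 0.0213] tabtop 0.072 axyaw -6.2 tab-cup yaw 14.4
(0.58, -0.162) 2090 cup [ 0.5792 -0.1644  0.0256] cupz 0.043 tab [ 0.5577 -0.1595  0.0942] 15 rect [ 0.5598 -0.155 ] [0.0318 0.0117] tabtop 0.0875 axyaw 63.9 tab-cup yaw -12.8
(0.442, -0.044) 274 cup [ 0.468  -0.0532  0.013 ] cupz 0.0366 tab [ 0.4685 -0.0533  0.0365] 197 rect [ 0.4684 -0.053 ] [0.0255 0.0077] tabtop 0.0479 axyaw 73.4 tab-cup yaw 160.2
T (0.612, 0.014) 271 cup [0.613  0.0148 0.0258] ztop 0.0523 tab [0.5974 0.0125 0.0725] tabmax [0.0763 0.0765 0.0768 0.0769] yaw(tab->cup) 8.0 low [0.609 0.009 0.035] 9
S (0.612, 0.014) 357 cup [0.6152 0.0152 0.0265] ztop 0.052 tab [0.6038 0.0137 0.0695] tabmax [0.0753 0.076  0.0762 0.0763] yaw(tab->cup) 8.0 low [0.63  0.029 0.035] 60
T (0.58, -0.162) 50 cup [ 0.5639 -0.1502  0.015 ] ztop 0.0436 tab [ 0.5691 -0.1338  0.1405] tabmax [0.0791 0.1369 0.2193 0.2723] yaw(tab->cup) -108.0 low [ 0.562 -0.149  0.031] 16
S (0.58, -0.162) 446 cup [ 0.5815 -0.1629  0.0247] ztop 0.0443 tab [ 0.5922 -0.1425  0.2756] tabmax [0.3901 0.3909 0.3911 0.3915] yaw(tab->cup) -118.0 low [ 0.593 -0.151  0.03 ] 95
T (0.442, -0.044) 280 cup [ 0.4425 -0.0435  0.0264] ztop 0.0519 tab [ 0.4284 -0.0398  0.072 ] tabmax [0.0757 0.076  0.0762 0.0768] yaw(tab->cup) -15.0 low [ 0.467 -0.054  0.036] 11
S (0.442, -0.044) 297 cup [ 0.4454 -0.0452  0.0269] ztop 0.0517 tab [ 0.4317 -0.0395  0.0692] tabmax [0.0753 0.0762 0.0763 0.0765] yaw(tab->cup) -23.0 low [ 0.46  -0.033  0.033] 68
```

View pics/w2.png

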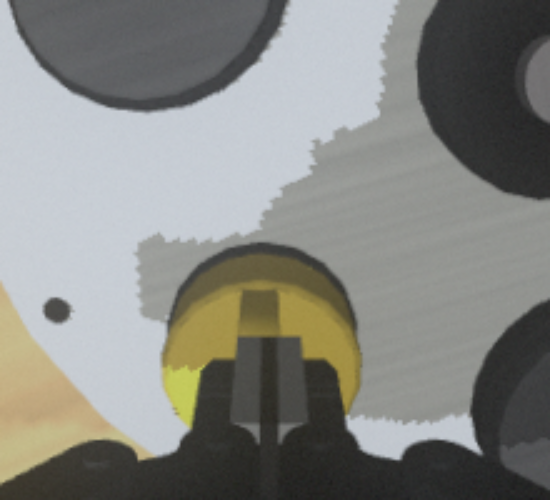

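All three views show that this bolt has dropped 8 mm (cup top 0.0435 m, was 0.052 m) with its cap still shut. In the picture the tab sits about 1.2 mm to the -y side of the jaws' centre line. Next I lift, open the jaws, tilt forward and straddle the tab.

play_rows([
  {"claw": 255, "dp": [0, 0, -0.015], "angular": [0, 0, 0]},
  {"claw": 255, "dp": [0, -0.0012, -0.015], "angular": [0, 0, 0]},
  {"claw": 165, "dp": [0, 0, 0], "angular": [0, -6.0, 0]},
  {"claw": 165, "dp": [0, 0, 0], "angular": [0, -7.0, 0]},
  {"claw": 165, "dp": [0, 0, 0], "angular": [0, -7.0, 0]},
  {"claw": 165, "dp": [0, 0, 0], "angular": [0, -7.0, 0]},
  {"claw": 165, "dp": [0, 0, 0], "angular": [0, -7.0, 0]},
  {"claw": 165, "dp": [0, 0, 0], "angular": [0, -7.0, 0]},
])

```text
clock: 7.73
tcp_pos: [0.5673, -0.1582, 0.1039]
orientation: [0.318, 0.222, 0.918, -0.077]
wrist_force: [0.2, 0.4, -1.1]
finger_gap: 0.0304
```

play_rows([
  {"claw": 165, "dp": [0, 0, 0], "angular": [0, -7.0, 0]},
  {"claw": 165, "dp": [0.009, 0, 0.001], "angular": [0, 0, 0]},
  {"claw": 165, "dp": [0.009, 0, 0.001], "angular": [0, 0, 0]},
  {"claw": 165, "dp": [0.009, 0, 0.001], "angular": [0, 0, 0]},
  {"claw": 165, "dp": [0.0087, 0, 0.0011], "angular": [0, 0, 0]},
  {"claw": 165, "dp": [0, 0, 0], "angular": [0, 0, 0]},
  {"claw": 165, "dp": [0, 0, 0], "angular": [0, 0, 0]},
  {"claw": 165, "dp": [0, 0, 0], "angular": [0, 0, 0]},
])

```text
clock: 8.4
tcp_pos: [0.5547, -0.1492, 0.0782]
orientation: [0.351, 0.219, 0.906, -0.086]
wrist_force: [0.7, 0.2, 0.8]
finger_gap: 0.0303
```

```bash
cat > g.py <<'E'
from w import *
y=np.radians(-27); B=np.array([[np.cos(y),np.sin(y),0],[-np.sin(y),np.cos(y),0],[0,0,1]]) # rows: mount axes in world
M=np.array([.5797,-.1645,.012]); H=np.array([28,0,10.])
def st():
    s=env.get_state(); Rt=R.from_quat(s['orientation'],scalar_first=True).as_matrix()
    p=B@(s['tcp_pos']-M)*1e3; print('t',s['clock'],'TCP mount mm',p.round(1),'tool z in mount',(B@Rt[:,2]).round(3),'y',(B@Rt[:,1]).round(3),'F mount',(B@s['wrist_force']).round(1),'gap',round(s['finger_gap'],4),'q',s['joint_pos'].round(2))
    return s,p,Rt
E
python3 - <<'E'
from g import *
st(); im,d,P=look(); save('w3.png',cv2.resize(im[60:300,120:390],None,fx=2.2,fy=2.2))
E
```

```text
t 8.4 TCP mount mm [-29.2   2.3  66.2] tool z in mount [ 0.675 -0.005 -0.738] y [ 0.005  1.    -0.002] F mount [0.5 0.5 0.8] gap 0.0303 q [-0.36  0.12 -1.03 -0.31 -0.08  0.08]
(0.612, 0.014) 1872 cup [0.6147 0.0066 0.026 ] cupz 0.0483 tab [ 0.6067 -0.0022  0.048 ] 1270 rect [6.159e-01 3.000e-04] [0.0518 0.0255] tabtop 0.0522 axyaw 6.2 tab-cup yaw 47.8
(0.58, -0.162) 4117 cup [ 0.5779 -0.164   0.0255] cupz 0.0433 tab [ 0.561  -0.1554  0.0605] 458 rect [ 0.5647 -0.1574] [0.0087 0.0167] tabtop 0.0658 axyaw -28.2 tab-cup yaw -27.0
```

View pics/w3.png

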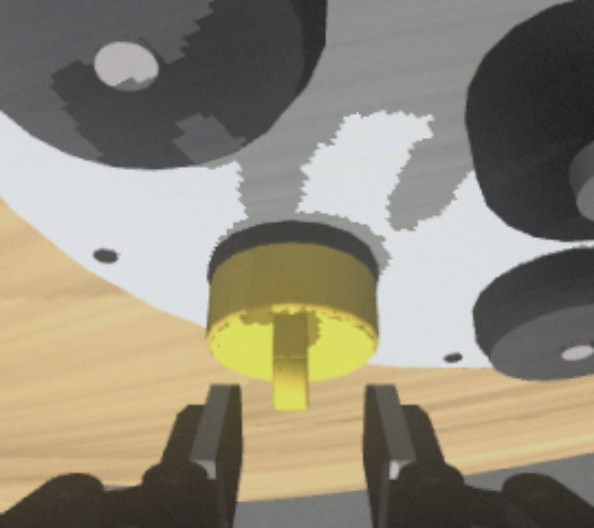

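Joint 3 is at its limit, so the tilt stopped at 42° and the tab sits 2.3 mm to the left between the jaws. I ease the tilt back and centre.

play_rows([
  {"claw": 165, "dp": [0, 0, 0], "angular": [0, 4.4, 0]},
  {"claw": 165, "dp": [0, -0.0023, 0.004], "angular": [0, 0, 0]},
  {"claw": 165, "dp": [0, 0, 0.004], "angular": [0, 0, 0]},
  {"claw": 165, "dp": [0, 0, 0.004], "angular": [0, 0, 0]},
  {"claw": 165, "dp": [0, 0, 0], "angular": [0, 0, 0]},
  {"claw": 165, "dp": [0, 0, 0], "angular": [0, 0, 0]},
  {"claw": 165, "dp": [0, 0, 0], "angular": [0, 0, 0]},
  {"claw": 165, "dp": [0, 0, 0], "angular": [0, 0, 0]},
])

```text
clock: 9.12
tcp_pos: [0.5597, -0.1544, 0.0684]
orientation: [0.316, 0.223, 0.919, -0.078]
wrist_force: [-0.1, 0.4, 0.5]
finger_gap: 0.0302
```

```bash
python3 - <<'E'
from g import *
st()
E
```

```text
t 9.1167 TCP mount mm [-22.4  -0.1  56.4] tool z in mount [ 0.616 -0.005 -0.788] y [ 0.005  1.    -0.002] F mount [-0.3  0.3  0.5] gap 0.0302 q [-0.38  0.14 -0.95 -0.18 -0.06  0.08]
```

play_rows([
  {"claw": 165, "dp": [0, 0, 0.0037], "angular": [0, 0, 0]},
  {"claw": 165, "dp": [0, 0, 0.0037], "angular": [0, 0, 0]},
  {"claw": 165, "dp": [0.0003, 0, 0.0037], "angular": [0, 0, 0]},
  {"claw": 165, "dp": [0, 0, 0], "angular": [0, 0, 0]},
  {"claw": 165, "dp": [0, 0, 0], "angular": [0, 0, 0]},
  {"claw": 165, "dp": [0, 0, 0], "angular": [0, 0, 0]},
  {"claw": 205, "dp": [0, 0, 0], "angular": [0, 0, 0]},
  {"claw": 205, "dp": [0, 0, 0], "angular": [0, 0, 0]},
])

```text
clock: 9.78
tcp_pos: [0.5659, -0.1576, 0.0599]
orientation: [0.316, 0.223, 0.919, -0.078]
wrist_force: [-0.2, 0.1, 0.5]
finger_gap: 0.017
```

```bash
python3 - <<'E'
from g import *
st(); im,d=env.read_camera('wrist'); save('w4.png',cv2.resize(im[120:300,140:370],None,fx=2.5,fy=2.5))
E
```

```text
t 9.7833 TCP mount mm [-15.4  -0.1  47.9] tool z in mount [ 0.616 -0.005 -0.788] y [ 0.005  1.    -0.002] F mount [-0.2 -0.   0.5] gap 0.017 q [-0.38  0.17 -0.94 -0.21 -0.06  0.08]
```

View pics/w4.png

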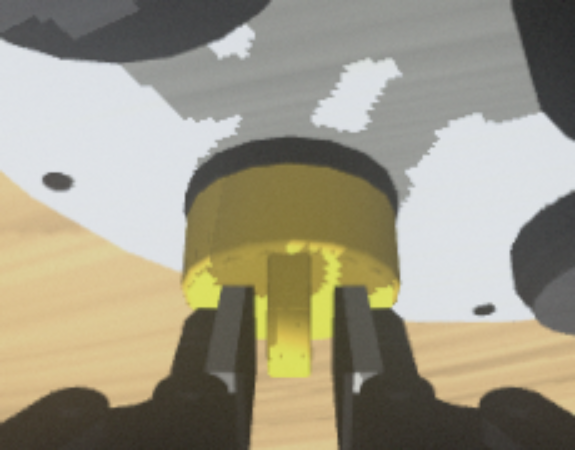

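play_rows([
  {"claw": 255, "dp": [0, 0, 0], "angular": [0, 0, 0]},
  {"claw": 255, "dp": [0, 0, 0], "angular": [0, 0, 0]},
  {"claw": 255, "dp": [0, 0, 0], "angular": [0, 0, 0]},
  {"claw": 255, "dp": [0, 0, 0], "angular": [0, 0, 0]},
  {"claw": 255, "dp": [-0.001, 0, -0.00015], "angular": [0, 1, 0]},
  {"claw": 255, "dp": [-0.001, 0, -0.00015], "angular": [0, 1, 0]},
  {"claw": 255, "dp": [-0.002, 0, -0.0003], "angular": [0, 2, 0]},
  {"claw": 255, "dp": [0, 0, 0], "angular": [0, 0, 0]},
], force=20)

```text
clock: 10.5
tcp_pos: [0.5689, -0.1597, 0.0635]
orientation: [0.284, 0.226, 0.929, -0.07]
wrist_force: [-7.8, -0.8, 4.6]
finger_gap: 0.008
```

```bash
python3 - <<'E'
from g import *
st()
E
```

```text
t 10.5 TCP mount mm [-11.8  -0.7  51.5] tool z in mount [ 0.559 -0.006 -0.829] y [ 0.006  1.    -0.003] F mount [-6.6 -4.3  4.6] gap 0.008 q [-0.38  0.17 -0.86 -0.05 -0.06  0.08]
```

play_rows([
  {"claw": 255, "dp": [-0.004, 0, -0.0006], "angular": [0, 4, 0]},
  {"claw": 255, "dp": [-0.004, 0, -0.0006], "angular": [0, 4, 0]},
  {"claw": 255, "dp": [-0.004, 0, -0.0006], "angular": [0, 4, 0]},
  {"claw": 255, "dp": [-0.004, 0, -0.0006], "angular": [0, 4, 0]},
  {"claw": 255, "dp": [0, 0, 0], "angular": [0, 0, 0]},
  {"claw": 255, "dp": [0, 0, 0], "angular": [0, 0, 0]},
  {"claw": 255, "dp": [0, 0, 0], "angular": [0, 0, 0]},
  {"claw": 255, "dp": [0, 0, 0], "angular": [0, 0, 0]},
])

```text
clock: 11.17
tcp_pos: [0.5799, -0.1653, 0.0724]
orientation: [0.153, 0.233, 0.96, -0.039]
wrist_force: [-3.8, -3.3, 4.8]
finger_gap: 0.008
```

```bash
python3 - <<'E'
from g import *
st(); im,d,P=cloud('scene'); save('s5.png',cv2.resize(im[100:240,150:330],None,fx=4,fy=4))
E
```

```text
t 11.1667 TCP mount mm [ 0.5 -0.6 60.4] tool z in mount [ 0.312 -0.004 -0.95 ] y [ 0.005  1.    -0.003] F mount [-1.9 -4.6  4.8] gap 0.008 q [-0.4   0.26 -0.52  0.47 -0.03  0.07]
```

View pics/s5.png

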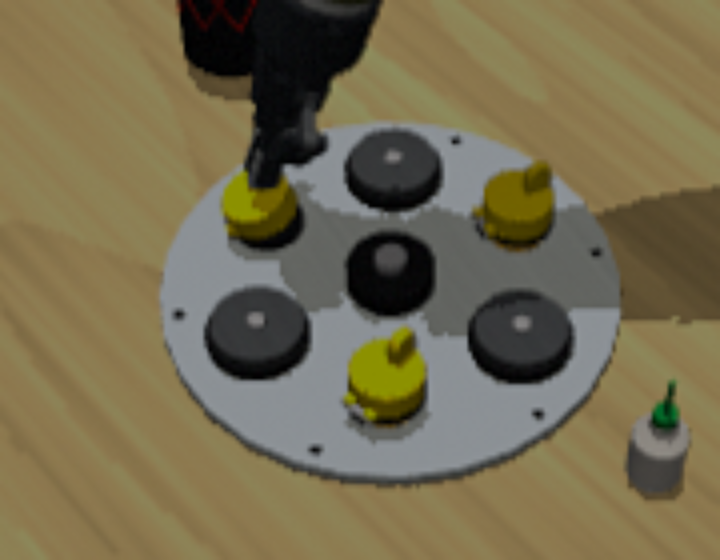

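The scene view shows the cap at (258,205) tilting up with the jaws on its tab and the other two caps shut. The load on the tool is upward, so I am pressing the bolt down, which is the safe direction. Continuing the arc.

play_rows([
  {"claw": 255, "dp": [-0.004, 0, -0.0006], "angular": [0, 4, 0]},
  {"claw": 255, "dp": [-0.004, 0, -0.0006], "angular": [0, 4, 0]},
  {"claw": 255, "dp": [-0.004, 0, -0.0006], "angular": [0, 4, 0]},
  {"claw": 255, "dp": [-0.004, 0, -0.0006], "angular": [0, 4, 0]},
  {"claw": 255, "dp": [-0.004, 0, -0.0006], "angular": [0, 4, 0]},
  {"claw": 255, "dp": [-0.004, 0, -0.0006], "angular": [0, 4, 0]},
  {"claw": 255, "dp": [0, 0, 0], "angular": [0, 0, 0]},
  {"claw": 255, "dp": [0, 0, 0], "angular": [0, 0, 0]},
])

```text
clock: 11.88
tcp_pos: [0.6009, -0.1758, 0.0779]
orientation: [-0.051, 0.236, 0.97, 0.011]
wrist_force: [-4.4, -1.6, 3.7]
finger_gap: 0.0081
```

```bash
python3 - <<'E'
from g import *
s,p,Rt=st(); r=p-H; print('arc angle',np.degrees(np.arctan2(r[2],r[0])),np.hypot(r[0],r[2]))
E
```

```text
t 11.8833 TCP mount mm [24.  -0.5 65.9] tool z in mount [-0.104 -0.002 -0.995] y [ 0.005  1.    -0.002] F mount [-3.2 -3.5  3.7] gap 0.0081 q [-0.41  0.58  0.05  1.15  0.    0.06]
arc angle 94.09827094712011 56.05241162651754
```

play_rows([
  {"claw": 255, "dp": [-0.004, 0, -0.0006], "angular": [0, 4, 0]},
  {"claw": 255, "dp": [-0.004, 0, -0.0006], "angular": [0, 4, 0]},
  {"claw": 255, "dp": [-0.004, 0, -0.0006], "angular": [0, 4, 0]},
  {"claw": 255, "dp": [-0.004, 0, -0.0006], "angular": [0, 4, 0]},
  {"claw": 255, "dp": [-0.004, 0, -0.0006], "angular": [0, 4, 0]},
  {"claw": 255, "dp": [-0.004, 0, -0.0006], "angular": [0, 4, 0]},
  {"claw": 255, "dp": [0, 0, 0], "angular": [0, 0, 0]},
  {"claw": 255, "dp": [0, 0, 0], "angular": [0, 0, 0]},
])

```text
clock: 12.55
tcp_pos: [0.6218, -0.1865, 0.0703]
orientation: [-0.254, 0.228, 0.938, 0.06]
wrist_force: [-5.2, 0.2, -7.3]
finger_gap: 0.008
```

```bash
python3 - <<'E'
from g import *
s,p,Rt=st(); r=p-H; print('arc angle',np.degrees(np.arctan2(r[2],r[0])),np.hypot(r[0],r[2]))
E
```

```text
t 12.55 TCP mount mm [47.5 -0.5 58.3] tool z in mount [-0.504  0.001 -0.864] y [ 0.005  1.    -0.002] F mount [-4.7 -2.1 -7.3] gap 0.008 q [-0.43  1.05  0.81  1.85  0.02  0.04]
arc angle 68.01027924681124 52.057254031641726
```

```bash
python3 - <<'E'
from g import *
from scipy.optimize import least_squares
Q=np.array([(-15.4,47.9),(-11.8,51.5),(.5,60.4),(24,65.9),(47.5,58.3)])
f=least_squares(lambda v:np.hypot(*(Q-v[:2]).T)-v[2],[28,10,56]); print(f.x.round(1),f.fun.round(2))
im,d=env.read_camera('wrist'); b,_=env.read_camera('scene')
a=cv2.resize(im[120:310,150:360],None,fx=1.9,fy=1.9); b=cv2.resize(b[110:190,180:270],(406,361),interpolation=2)
save('w6.png',np.hstack([a[:361,:390],b[:,:406]])); st()
E
```

```text
[22.  18.  47.7] [ 0.18 -0.12 -0.18  0.2  -0.07]
t 12.65 TCP mount mm [47.1 -0.5 59.6] tool z in mount [-0.502  0.    -0.865] y [ 0.005  1.    -0.002] F mount [-3.3 -3.  -7. ] gap 0.0083 q [-0.43  1.05  0.8   1.85  0.02  0.04]
```

View pics/w6.png

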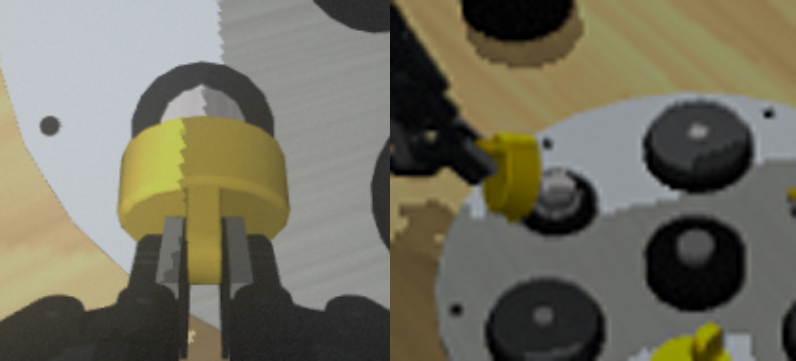

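The cap is upright with the bolt head showing, but the arm is pulling it up with 7 N. I relax inward at once.

play_rows([
  {"claw": 255, "dp": [-0.0024, 0, 0.0021], "angular": [0, 0, 0]},
  {"claw": 255, "dp": [0, 0, 0], "angular": [0, 0, 0]},
  {"claw": 255, "dp": [0, 0, 0], "angular": [0, 0, 0]},
  {"claw": 255, "dp": [0, 0, 0], "angular": [0, 0, 0]},
  {"claw": 255, "dp": [0, 0, 0], "angular": [0, 0, 0]},
  {"claw": 255, "dp": [0, 0, 0], "angular": [0, 0, 0]},
  {"claw": 255, "dp": [0, 0, 0], "angular": [0, 0, 0]},
  {"claw": 255, "dp": [0, 0, 0], "angular": [0, 0, 0]},
])

```text
clock: 13.32
tcp_pos: [0.6218, -0.1865, 0.0722]
orientation: [-0.252, 0.228, 0.939, 0.06]
wrist_force: [-6.1, -0.2, -6.7]
finger_gap: 0.0085
```

```bash
python3 - <<'E'
from g import *
s,p,Rt=st(); im,d=env.read_camera('wrist'); P=wcloud(im,d,s['tcp_pos'],s['orientation'])
q=(P-M)@B.T*1e3; h=cv2.cvtColor(im,cv2.COLOR_RGB2HSV)
k=(d>0)&(np.hypot(q[...,0],q[...,1])<10)&(q[...,2]>5)&(h[...,1]<110)
print('bolt head z',np.percentile(q[k][:,2],[10,50,90]).round(1),k.sum())
y=(d>0)&(h[...,0]>18)&(h[...,0]<36)&(h[...,1]>110)&(abs(q[...,1])<26)&(q[...,2]>3)&(abs(q[...,0]-25)<50)
Y=q[y]; print('cap ranges',np.percentile(Y,[2,50,98],axis=0).round(1))
f=Y[(abs(Y[:,1])<24)&(abs(Y[:,1])>8)]; 
for lo in range(5,65,6):
    g=f[(f[:,2]>lo)&(f[:,2]<=lo+6)]
    if len(g)>5: print(lo,len(g),np.percentile(g[:,0],[5,50,95]).round(1))
E
```

```text
t 13.3167 TCP mount mm [47.5 -0.5 60.2] tool z in mount [-0.501  0.    -0.866] y [ 0.005  1.    -0.002] F mount [-5.4 -2.9 -6.7] gap 0.0085 q [-0.43  1.05  0.8   1.85  0.02  0.04]
bolt head z [23.2 24.  24.7] 287
cap ranges [[ 10.1 -22.5  43.3]
 [ 27.7   0.2  63.2]
 [ 51.3  22.8  73.9]]
35 40 [39.8 40.5 41.6]
41 178 [37.6 38.7 39.9]
47 347 [14.8 35.7 37.4]
53 778 [11.5 26.2 34.8]
59 1156 [11.4 22.8 32.3]
```

play_rows([
  {"claw": 255, "dp": [-0.0012, 0, 0.0022], "angular": [0, 0, 0]},
  {"claw": 255, "dp": [-0.0012, 0, 0.0022], "angular": [0, 0, 0]},
  {"claw": 255, "dp": [0, 0, 0], "angular": [0, 0, 0]},
  {"claw": 255, "dp": [0, 0, 0], "angular": [0, 0, 0]},
  {"claw": 255, "dp": [0, 0, 0], "angular": [0, 0, 0]},
  {"claw": 255, "dp": [0, 0, 0], "angular": [0, 0, 0]},
  {"claw": 255, "dp": [0, 0, 0], "angular": [0, 0, 0]},
  {"claw": 255, "dp": [0, 0, 0], "angular": [0, 0, 0]},
])

```text
clock: 14.03
tcp_pos: [0.622, -0.1866, 0.0694]
orientation: [-0.251, 0.228, 0.939, 0.06]
wrist_force: [-5.4, -0.4, 2.9]
finger_gap: 0.0083
```

```bash
cat > c.py <<'E'
from g import *
s,p,Rt=st(); im,d=env.read_camera('wrist'); P=wcloud(im,d,s['tcp_pos'],s['orientation'])
q=(P-M)@B.T*1e3; h=cv2.cvtColor(im,cv2.COLOR_RGB2HSV)
k=(d>0)&(np.hypot(q[...,0],q[...,1])<10)&(q[...,2]>5)&(h[...,1]<110)
print('bolt head z',np.percentile(q[k][:,2],[10,50,90]).round(1),k.sum())
y=(d>0)&(h[...,0]>18)&(h[...,0]<36)&(h[...,1]>110)&(abs(q[...,1])<26)&(q[...,2]>3)&(abs(q[...,0]-25)<50)
Y=q[y]; w=Y[(abs(Y[:,1])<3)]
for lo in range(4,56,4):
    g=w[(w[:,0]>lo)&(w[:,0]<=lo+4)]
    if len(g)>3: print('x',lo,len(g),'z',np.percentile(g[:,2],[10,50,90]).round(1))
f=Y[(abs(Y[:,1])<22)&(abs(Y[:,1])>8)&(Y[:,0]>30)&(Y[:,2]<52)]
if len(f)>20:
    a=np.polyfit(f[:,2],f[:,0],1); ang=90-np.degrees(np.arctan(-a[0])); print('cap angle',ang,len(f))
    T=np.radians(ang); t=np.array([-np.cos(T),np.sin(T)]); n=np.array([np.sin(T),np.cos(T)])
    g=w[(w[:,0]>14)&(w[:,0]<26)]; m=np.median(g[:,[0,2]],axis=0)
    # hinge from front wall (54) and top face (22)
    A=np.array([t,n]); bb=np.array([t@m-54, n@np.median(f[:,[0,2]],axis=0)-22]); print('hinge',np.linalg.solve(A,bb).round(1))
E
python3 c.py
```

```text
t 14.0333 TCP mount mm [47.8 -0.5 57.4] tool z in mount [-0.499  0.001 -0.867] y [ 0.005  1.    -0.002] F mount [-4.6 -2.8  2.9] gap 0.0083 q [-0.43  1.05  0.79  1.84  0.02  0.04]
bolt head z [20.7 21.4 22.2] 299
x 8 63 z [59.  59.9 60.9]
x 12 78 z [60.3 61.5 62.5]
x 16 82 z [62.2 63.  63.9]
x 20 84 z [64.  64.7 65.6]
x 24 96 z [65.4 66.1 67. ]
x 28 91 z [65.1 66.1 66.9]
x 32 92 z [66.8 67.5 68.7]
x 36 93 z [68.2 69.3 70.4]
x 40 108 z [69.8 70.7 71.5]
x 44 96 z [70.4 71.1 71.9]
x 48 96 z [68.8 69.9 70.8]
x 52 60 z [65.3 66.4 67.6]
cap angle 67.72828635301624 478
hinge [28.4  8.9]
```

play_rows([
  {"claw": 255, "dp": [-0.0018, 0, 0], "angular": [0, 1.5, 0]},
  {"claw": 255, "dp": [-0.0018, 0, 0], "angular": [0, 1.5, 0]},
  {"claw": 255, "dp": [-0.0018, 0, 0], "angular": [0, 1.5, 0]},
  {"claw": 255, "dp": [-0.0018, 0, 0], "angular": [0, 1.5, 0]},
  {"claw": 255, "dp": [0, 0, 0], "angular": [0, 0, 0]},
  {"claw": 255, "dp": [0, 0, 0], "angular": [0, 0, 0]},
  {"claw": 255, "dp": [0, 0, 0], "angular": [0, 0, 0]},
  {"claw": 255, "dp": [0, 0, 0], "angular": [0, 0, 0]},
])

```text
clock: 14.75
tcp_pos: [0.6282, -0.1897, 0.065]
orientation: [-0.299, 0.225, 0.925, 0.072]
wrist_force: [-3.8, -1.5, 2.7]
finger_gap: 0.0084
```

```bash
python3 c.py
```

```text
t 14.75 TCP mount mm [54.7 -0.4 53. ] tool z in mount [-0.586  0.001 -0.81 ] y [ 0.005  1.    -0.002] F mount [-2.7 -3.   2.7] gap 0.0084 q [-0.43  1.24  1.14  2.1   0.03  0.04]
bolt head z [20.6 21.4 22.2] 349
x 12 5 z [60.3 60.6 61.1]
x 16 72 z [61.3 62.1 63.1]
x 20 73 z [62.3 63.1 63.9]
x 24 84 z [63.2 64.1 65. ]
x 28 80 z [64.3 65.  65.8]
x 32 97 z [65.1 66.  66.8]
x 36 96 z [64.6 65.4 66.3]
x 40 99 z [65.4 66.3 67. ]
x 44 100 z [66.4 67.1 68.1]
x 48 109 z [67.3 68.1 69. ]
x 52 108 z [67.2 68.3 68.8]
cap angle 76.29433195753512 561
hinge [28.1  9. ]
```

The cap is at about 76° (1.33 rad) and the hinge sits at the fully dropped height. I hold briefly, check once more that it is steady and the other caps are shut, then hand in.

play_rows([
  {"claw": 255, "dp": [0, 0, 0], "angular": [0, 0, 0]},
  {"claw": 255, "dp": [0, 0, 0], "angular": [0, 0, 0]},
  {"claw": 255, "dp": [0, 0, 0], "angular": [0, 0, 0]},
  {"claw": 255, "dp": [0, 0, 0], "angular": [0, 0, 0]},
  {"claw": 255, "dp": [0, 0, 0], "angular": [0, 0, 0]},
  {"claw": 255, "dp": [0, 0, 0], "angular": [0, 0, 0]},
  {"claw": 255, "dp": [0, 0, 0], "angular": [0, 0, 0]},
  {"claw": 255, "dp": [0, 0, 0], "angular": [0, 0, 0]},
])

```text
clock: 15.47
tcp_pos: [0.6281, -0.1897, 0.065]
orientation: [-0.3, 0.225, 0.924, 0.072]
wrist_force: [-1.8, -2.7, 6.5]
finger_gap: 0.0084
```

```bash
python3 c.py | grep -E 'TCP|bolt|angle|hinge'; python3 m.py | grep -E '612|442'; python3 -c "
from workcell import env
print(env.hand_in())"
```

```text
t 15.4667 TCP mount mm [54.6 -0.5 53. ] tool z in mount [-0.586  0.001 -0.81 ] y [ 0.005  1.    -0.002] F mount [-0.4 -3.3  6.5] gap 0.0084 q [-0.43  1.24  1.14  2.1   0.03  0.04]
bolt head z [20.6 21.3 22. ] 351
cap angle 76.34800172376762 569
hinge [28.   9.1]
T (0.612, 0.014) 120 cup [0.6154 0.0216 0.0253] ztop 0.0522 tab [nan nan nan] tabmax [0.0555 0.0557 0.0558 0.0559] yaw(tab->cup) nan low [] 2
S (0.612, 0.014) 478 cup [0.6168 0.015  0.0259] ztop 0.0519 tab [0.5834 0.0126 0.3231] tabmax [0.4305 0.431  0.4313 0.4349] yaw(tab->cup) 4.0 low [0.63  0.028 0.034] 61
T (0.442, -0.044) 0 cup [0. 0. 0.] ztop nan tab [nan nan nan] tabmax [] yaw(tab->cup) nan low [] 0
S (0.442, -0.044) 302 cup [ 0.4462 -0.0424  0.0254] ztop 0.0517 tab [ 0.4316 -0.0398  0.0693] tabmax [0.0762 0.0771 0.0781 0.0783] yaw(tab->cup) -10.0 low [ 0.46  -0.033  0.033] 68
the job is handed in; nothing more can be done
Nonem.py:10: RuntimeWarning: Mean of empty slice.
  lo=p[p[:,2]<.04]; dv=np.array([cx,cy])-t[:,:2].mean(0)
  ret = um.true_divide(
m.py:11: RuntimeWarning: Mean of empty slice.
  print(n,a,len(p),'cup',np.round([cx,cy,r],4),'ztop',np.median(c[:,2]).round(4),'tab',t.mean(0).round(4),'tabmax',np.sort(p[:,2])[-4:].round(4),'yaw(tab->cup)',np.degrees(np.arctan2(dv[1],dv[0])).round(),'low',[] if len(lo)<3 else lo.mean(0).round(3),len(lo))
  return _methods._mean(a, axis=axis, dtype=dtype,
  ret = ret.dtype.type(ret / rcount)
```

The first cap I tapped, nearest the tube at about (0.58, −0.16), was the loose one: it dropped about 8 mm with its cap shut. I then gripped its tab, swung the cap up and handed in at 15.5 s while still holding it; the interface gave no verdict.

**Last checks:**
- **Cap and bolt:** the cap stood at about 76° (1.33 rad), steady over two looks. Its hinge was at the fully dropped height, and the load on the tool was upward (6.5 N), so the arm was pressing the bolt down.
- **Tight bolts' caps:** both still measured shut in the scene camera. By then the arm hid the rear one entirely from the top camera and part of the other, so those top readings were no use.
- **Bystanders:** I did not re-measure the tube, glue or spanner at the end. No contact with them was felt or seen.

**What went wrong on the way:** near upright the arm pulled up with about 7 N and drew the bolt up by about 2.6 mm for under 1.5 s. I pressed it down again straight away, and by my estimate it stayed at least 5 mm down throughout.

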